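# Press-check three jar seals in order and log the check

### The arm

A 6-joint arm with a two-finger parallel gripper is mounted at the origin on a cart in front of the work surface, level with it; the furniture and walls round the work are solid. World frame = base frame: x ahead of the robot, y to its left, z up, the work surface at z = 0. Lengths are in m, angles in rad, forces in N, time in s.
With the tool pointing down it reaches from about 0.35 to 0.8 m from the base axis. Payload 7.3 kg.
Tool frame: the origin (TCP) lies on the front face of the gripper's body, between the roots of the fingers; the fingertips stand 73 mm ahead of it and the grasp point (between the pads) lies 54 mm ahead of it; z points along the fingers, y is the line along which they close (so a half turn about z gives the same grasp; the last joint's range is limited). The gripper opens to 85 mm and grips with 20 to 120 N. Pads are 22 mm wide; open, the fingers measure 114 mm over their backs; the gripper's body (76 mm by 85 mm) begins 54 mm behind the grasp point. The pads swing forward as they close: fully open they stand 13 mm farther back than shut.
Start: joints at [1.132, 0.342, 1.524, -0, 1.275, -0.146], TCP at [0.152, 0.503, 0.304] pointing down, gripper open.
Joint ranges: [-2.53, 2.53], [-0.77, 2.02], [0.04, 2.7], [-1, 4.14], [0.28, 2.66], [-3.11, 3.11]. Speed limits (rad/s): [2.57, 2.57, 3.14, 3.14, 3.14, 3.14].

### API

Orientations are given as a rotation vector (axis times angle).
In Python, from cell import * gives the robot as it stands. The module is installed in compiled form; this text tells all that it offers.
- The arm moves only by the shell command python3 -m creep 'ROWS' [FORCE]. ROWS is a JSON object of lists of equal length, an entry for each row: "slide": the shift along the world's x, y, z in mm, a list of three; "twist": the turn about the world's z in degrees; "hand": the opening in per cent of the stroke, from 0 (shut) to 100 (fully open). In form: {"slide": [[dx, dy, dz], ...], "twist": [twist, ...], "hand": [hand, ...]}. A call has 1 to 8 rows; each row shifts and turns the commanded pose from where the row before left it; what a row does not reach is not made up. A row lasts 1/12 s, in which the tool goes at most 41.7 mm and 7.16 degrees, less where a joint would pass 70% of its speed; a pose out of reach is approached as far as the arm can. A call with a gripper value outside its range is refused whole. The fingers move at their own pace and stop on an object; FORCE is the grip in N (left out, the last holds). Time passes only in rows, so rows that do not move let the fingers close. It gives the time, the measured TCP pose, the force, the opening and the grip force at its end, in the units of the state.
- state(): the state, without advancing time (a new reading comes with each control period).
- snapshot(name): name is "scene" or "top" or "wrist"; returns the picture (384x512x3 uint8, red, green, blue); there is no depth.
- get_calibration(name): a dict with "camera_matrix" (3x3 intrinsics, pixels), "rvec" (rotation vector, rad) and "tvec" (3), from world to camera coordinates, as OpenCV has them. Camera axes: x right, y down, z forward; pixel columns grow to the right and rows downward; lengths in m; the calibration is good to about 2 mm. A picture is of the moment at which its call begins: read the wrist's pose just before it. get_calibration takes no time and is no camera call; for the wrist camera it gives the pose at the moment of the call.
- close_job(): hands the job in; it is judged then, once.
Trained networks look in the newest picture that a camera, given by its name, has taken for a name from the list of things; names that differ only in an ending like _2 or _b are one class to them, and where a whole thing is asked for, a point or a joint stands for the part that bears it (a point fixed in the world has none). Each returns a list of dicts, best first, with "confidence" (0 to 1); they miss things now and then, are a little off and sometimes report something else, mostly with a low value. They report only what shows in the picture. A call takes as long as a camera call. They do not tell look-alikes from the thing itself.
- cut_out(query, camera): "region" (384x512 bool, what is visible of it) and "location" ([row, column] in pixels, amid what is visible of it).
- spot_point(query, camera): "location" ([row, column] in pixels: a listed point, or the origin of a listed thing).
The state is a dict: "clock": time; "qpos": joint angles; "qd": joint speeds; "joint_efforts": joint torques, N m; "position": TCP position; "ee_rot": TCP orientation; "wrist_force": force on the tool from outside, world axes, zero at the start; "torque": the same for the moment, N m; "opening": opening from 0.0 (shut) to 1.0 (fully open); "grasp_force": force on a finger pad.
Only numpy, scipy, OpenCV 4.12 (cv2) and the standard library are available. Lean on these libraries where they do the work, as an engineer would, in place of code of your own. Each camera call takes 0.05 s, during which the arm holds its last target. There are 200 camera calls.

### The job

Check the seals of the three jars with coloured buttons in their lids: with the fingertips, gently press each raised button down into its lid as far as it goes, first the green one, then the yellow, then the blue. Then log the check by pressing the red button on the grey tally counter and letting it spring back. Do not press hard, do not shift, tip or lift the jars, and leave everything else where it stands.

Things in the scene. Friction and masses are not known exactly. Their poses are not given: they have to be found in the camera images.
- jar_green: loose grey-filled glass jar with black lid (70 mm across, 116 mm to the lid's top, about 0.4 kg) that carries the green button; origin at the centre of its underside, z up
- green_top (a point): centre of the top face of the green round button (36 mm across), which stands 8 mm proud of the middle of that jar's black lid at the start, so 124 mm above the table; the point moves with the button
- button_green (a joint): how far the green lid button has been pressed straight down, m: 0 raised, 0.005 fully down (a slightly springy stop, where it is still 3 mm proud of the lid). It resists with a steady 3 N, has no spring and stays where it is left
- jar_yellow: loose grey-filled glass jar with black lid (70 mm across, 116 mm to the lid's top, about 0.4 kg) that carries the yellow button; origin at the centre of its underside, z up
- yellow_top (a point): centre of the top face of the yellow round button (36 mm across), which stands 8 mm proud of the middle of that jar's black lid at the start, so 124 mm above the table; the point moves with the button
- button_yellow (a joint): how far the yellow lid button has been pressed straight down, m: 0 raised, 0.005 fully down (a slightly springy stop, where it is still 3 mm proud of the lid). It resists with a steady 3 N, has no spring and stays where it is left
- jar_blue: loose grey-filled glass jar with black lid (70 mm across, 116 mm to the lid's top, about 0.4 kg) that carries the blue button; origin at the centre of its underside, z up
- blue_top (a point): centre of the top face of the blue round button (36 mm across), which stands 8 mm proud of the middle of that jar's black lid at the start, so 124 mm above the table; the point moves with the button
- button_blue (a joint): how far the blue lid button has been pressed straight down, m: 0 raised, 0.005 fully down (a slightly springy stop, where it is still 3 mm proud of the lid). It resists with a steady 3 N, has no spring and stays where it is left
- counter: grey tally counter, 85x105 mm, 36 mm high, fixed to the table, with a dark window and one red push button in a black collar; origin at the centre of its underside, z up; the button lies 18 mm from the centre towards -x
- log_button_top (a point): centre of the top face of the counter's red round push button (30 mm across), 61 mm above the table when not pressed; it is pressed straight down
- log_button (a joint): travel of the counter's red button, m: 0 released, 0.009 fully down; springs back when let go; needs 2.7 N to start, 4.8 N at 0.003 and 9 N to go fully down; it counts once pressed more than a third of the way (over 0.003)
- plain_jar: loose bystander: grey jar with a plain black lid and no coloured button, 70 mm across, 116 mm tall; origin at the centre of its underside
- labelled_jar: loose bystander: jar with a red and white paper label and a plain black lid, 70 mm across, 116 mm tall; origin at the centre of its underside
- stamp: loose bystander: small hand stamp with a red knob and black foot, 27x46 mm, 80 mm tall; origin at the centre of its underside
- measure: loose bystander: pocket tape measure lying flat, 58x90 mm, 28 mm high; origin at the centre of its underside
- marker: loose bystander: blue and grey marker pen lying down, 135 mm long, 17 mm high; origin at the centre of its underside
- eps_half: loose bystander: white polystyrene half box with a round hollow, 101x93 mm, 68 mm high; origin at the centre of its underside
Not all that is in view belongs to the job. What is shaped like the counter but purple is not meant. Leave any pink look-alike of the jar_yellow alone.

How it is judged:
By the outcome, as a careful person would: the job done as asked, in the order asked, and still so for the second after the job is handed in, with the robot touching nothing.
It also fails if it takes over 50 s, if anything falls off the work surface, if the arm or the gripper's body presses on something with over 40 N, if the wrist force passes 120 N, or if a joint passes its speed limit or range.

## Working session

There is one attempt and no reset: what is moved stays moved. The work goes in short steps, Python scripts to look and compute and a shell command to move; the robot and the scene stay as the last step left them, time stands still between calls to the robot, and variables do not carry over. Pictures are saved under pics/ and viewed, at most 10 in all, crops included, and the job is handed in when it is done.

```bash
mkdir -p pics
cat > h.py <<'E'
from cell import *
import numpy as np, cv2
def ray(cam,rc,z):
    c=get_calibration(cam);K=np.array(c["camera_matrix"]);R=cv2.Rodrigues(np.array(c["rvec"],float))[0];t=np.array(c["tvec"],float).ravel()
    d=R.T@np.linalg.inv(K)@np.array([rc[1],rc[0],1.]);o=-R.T@t
    return (o+d*(z-o[2])/d[2]).round(4)
E
python3 - <<'E'
from h import *
a=snapshot("scene");b=snapshot("top")
cv2.imwrite("pics/a.png",np.vstack([a,b])[:,:,::-1][:, :]) 
cv2.imwrite("pics/s.png",cv2.resize(a,(800,600))[:,:,::-1]);cv2.imwrite("pics/t.png",cv2.resize(b,(800,600))[:,:,::-1])
for q,z in [("green_top",.124),("yellow_top",.124),("blue_top",.124),("log_button_top",.061)]:
  for cam in("top","scene"):
    for r in spot_point(q,cam)[:3]: print(q,cam,np.round(r["location"]),round(r["confidence"],2),ray(cam,r["location"],z))
s=state();print(s["position"],s["ee_rot"],s["clock"],s["wrist_force"])
E
```

```text
green_top top [219. 242.] 0.7 [0.4819 0.0137 0.124 ]
green_top scene [158. 252.] 0.51 [0.6379 0.0677 0.124 ]
green_top scene [202. 238.] 0.45 [ 0.4786 -0.0066  0.124 ]
yellow_top top [209. 191.] 0.6 [0.5075 0.1534 0.124 ]
yellow_top top [192. 298.] 0.59 [ 0.5602 -0.1392  0.124 ]
yellow_top top [177. 148.] 0.43 [0.5938 0.2742 0.124 ]
yellow_top scene [135. 192.] 0.43 [0.6023 0.2753 0.124 ]
yellow_top scene [165. 201.] 0.4 [0.5223 0.1662 0.124 ]
blue_top top [186. 306.] 0.63 [ 0.5754 -0.1619  0.124 ]
log_button_top top [235. 378.] 0.47 [ 0.443  -0.3771  0.061 ]
log_button_top top [178. 385.] 0.43 [ 0.6074 -0.4007  0.061 ]
log_button_top scene [258. 387.] 0.62 [ 0.6067 -0.4029  0.061 ]
log_button_top scene [290. 342.] 0.48 [ 0.4539 -0.3568  0.061 ]
[0.15149624 0.50266266 0.30388147] [-4.58277281e-01 -3.10797753e+00 -3.53286845e-05] 0.5 [ 0.21286386 -0.70169263  0.43978462]
```

View pics/s.png

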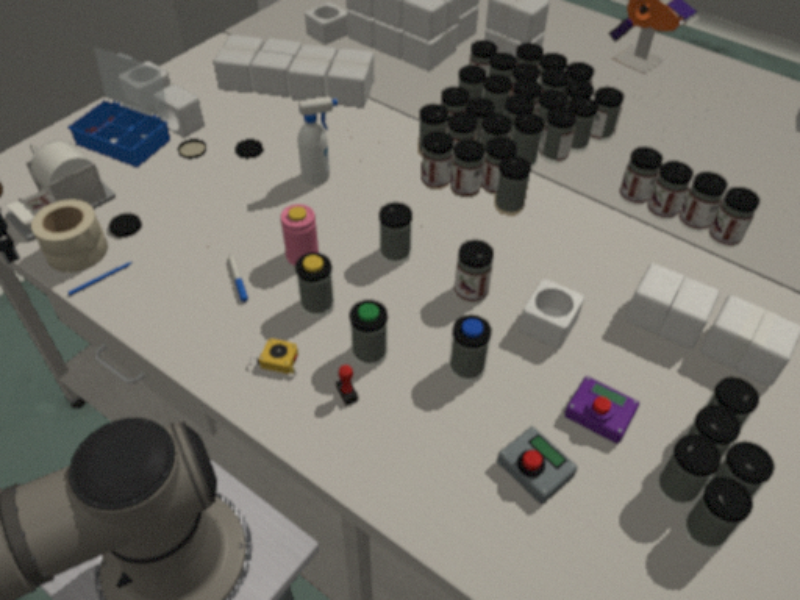

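View pics/t.png

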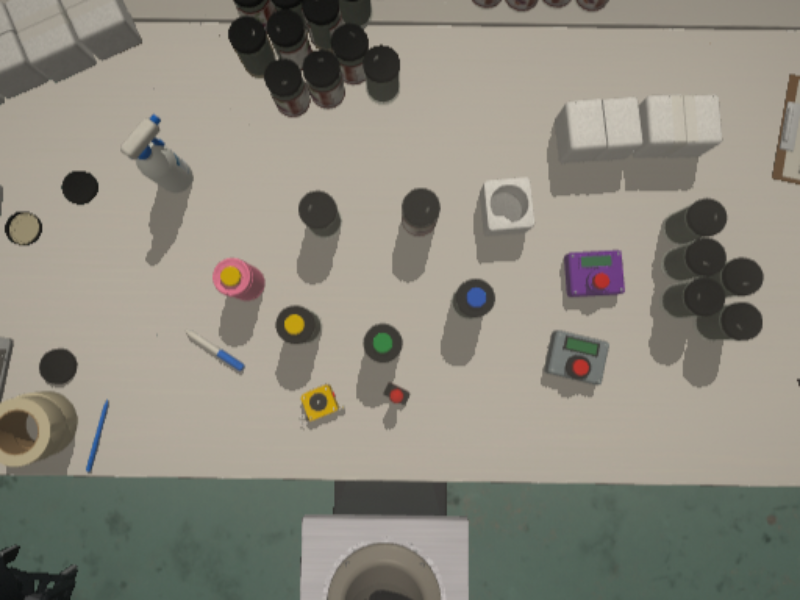

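The scene view shows the green (369,312), yellow (313,264), and blue (472,327) lids, and the grey counter's red button (532,461). In the top view they are at (382,342), (294,324), (477,297) and (580,368). The pink decoy is at (230,277) and the purple one at (602,280) in the top view. I'll refine with colour centroids from both cameras.

```bash
python3 - <<'E'
from h import *
S=cv2.imread("pics/a.png");im={"scene":S[:384],"top":S[384:]}
rng={"green":(50,85),"yellow":(15,35),"blue":(105,130),"red":(0,8)}
px={"top":dict(green=(382,342),yellow=(294,324),blue=(477,297),red=(580,368)),"scene":dict(green=(369,312),yellow=(313,264),blue=(472,327),red=(532,461))}
for n,(lo,hi) in rng.items():
  for cam in im:
    h=cv2.cvtColor(im[cam],cv2.COLOR_BGR2HSV);m=cv2.inRange(h,(lo,110,60),(hi,255,255))
    u,v=px[cam][n];u=int(u*.64);v=int(v*.64)
    k,l,st,c=cv2.connectedComponentsWithStats(m)
    i=1+np.argmin(np.hypot(*(c[1:]-[u,v]).T)); print(n,cam,c[i].round(1),st[i],ray(cam,c[i][::-1],.061 if n=="red" else .124))
E
python3 -m creep '{"slide":[[30,-40,0],[30,-40,0],[30,-40,0],[30,-40,0],[30,-40,0],[30,-40,0],[30,-40,0],[30,-40,0]],"twist":[0,0,0,0,0,0,0,0],"hand":[0,0,0,0,0,0,0,0]}' 20
```

```text
green scene [235.5 198.9] [229 194  14  11 120] [0.482  0.0064 0.124 ]
green top [244.5 218.8] [239 213  12  13 124] [0.4836 0.007  0.124 ]
yellow scene [199.9 167.7] [193 162  14  12 129] [0.5118 0.162  0.124 ]
yellow top [187.9 207.3] [182 201  13  14 147] [0.5129 0.1621 0.124 ]
blue scene [302.1 208.9] [295 203  15  13 138] [ 0.5639 -0.1573  0.124 ]
blue top [304.5 189.9] [299 184  12  13 130] [ 0.5649 -0.1564  0.124 ]
red scene [340.5 293.5] [334 288  14  13 127] [ 0.4413 -0.359   0.061 ]
red top [371.  234.7] [366 230  11  11  98] [ 0.4432 -0.3566  0.061 ]
clock: 1.17
position: [0.3523, 0.2342, 0.3042]
ee_rot: [0.458, 3.107, 0.001]
wrist_force: [0.9, -0.1, 0.1]
opening: -0.005
grasp_force: 0.0
```

```bash
python3 -m creep '{"slide":[[18,-32,0],[18,-32,0],[18,-32,0],[18,-32,0],[18,-32,0],[0,0,0],[0,0,0],[0,0,0]],"twist":[0,0,0,0,0,0,0,0],"hand":[0,0,0,0,0,0,0,0]}'
```

```text
clock: 1.83
position: [0.4412, 0.0762, 0.3038]
ee_rot: [-0.459, -3.107, -0.001]
wrist_force: [-0.0, 0.4, 1.5]
opening: -0.0
grasp_force: 0.0
```

```bash
python3 -m creep '{"slide":[[14,-23,0],[14,-23,-10],[14,-23,-20],[0,0,-30],[0,0,-28],[0,0,0],[0,0,0],[0,0,0]],"twist":[0,0,0,0,0,0,0,0],"hand":[0,0,0,0,0,0,0,0]}'
python3 - <<'E'
from h import *
a=snapshot("scene");w=snapshot("wrist")
cv2.imwrite("pics/c1.png",np.hstack([cv2.resize(a[130:250,160:320],(400,300)),cv2.resize(w,(400,300))])[:,:,::-1])
print(state()["wrist_force"])
E
```

```text
clock: 2.5
position: [0.484, 0.008, 0.2174]
ee_rot: [0.455, 3.106, 0.0]
wrist_force: [0.2, -0.4, 0.1]
opening: 0.001
grasp_force: 0.0
[0.3493497  0.24280642 0.25563101]
```

View pics/c1.png

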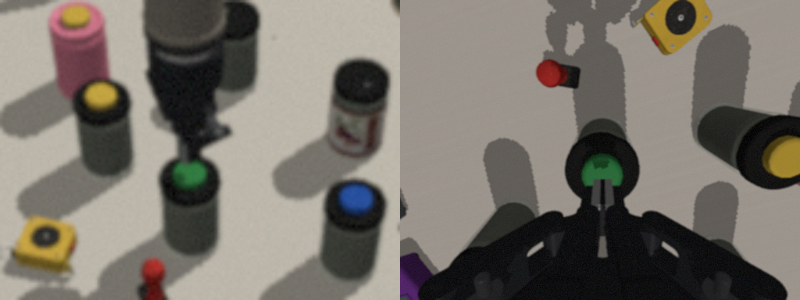

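Left: the shut fingertips are over the green button (190,172), lid clear. Right, the wrist view confirms they're centred at (602,180). Descending.

```bash
python3 -m creep '{"slide":[[0,0,-8],[0,0,-8],[0,0,0],[0,0,0]],"twist":[0,0,0,0],"hand":[0,0,0,0]}'
python3 -m creep '{"slide":[[0,0,-2],[0,0,-1],[0,0,0],[0,0,0]],"twist":[0,0,0,0],"hand":[0,0,0,0]}'
python3 -m creep '{"slide":[[0,0,-1],[0,0,-1],[0,0,0],[0,0,0]],"twist":[0,0,0,0],"hand":[0,0,0,0]}'
```

```text
clock: 2.93
position: [0.4832, 0.0071, 0.1994]
ee_rot: [-0.458, -3.107, -0.0]
wrist_force: [0.3, 0.2, 0.2]
opening: -0.002
grasp_force: 0.0
clock: 3.27
position: [0.4836, 0.007, 0.1969]
ee_rot: [0.458, 3.108, 0.0]
wrist_force: [-1.0, -0.2, -1.0]
opening: 0.003
grasp_force: 0.0
clock: 3.6
position: [0.4837, 0.007, 0.195]
ee_rot: [0.458, 3.107, 0.0]
wrist_force: [0.5, -0.2, 1.4]
opening: 0.001
grasp_force: 1.0
```

```bash
python3 -m creep '{"slide":[[0,0,-1],[0,0,0],[0,0,0]],"twist":[0,0,0],"hand":[0,0,0]}'
python3 -m creep '{"slide":[[0,0,-1],[0,0,0],[0,0,0]],"twist":[0,0,0],"hand":[0,0,0]}'
python3 -m creep '{"slide":[[0,0,-1],[0,0,0],[0,0,0]],"twist":[0,0,0],"hand":[0,0,0]}'
```

```text
clock: 3.85
position: [0.4836, 0.007, 0.1939]
ee_rot: [0.458, 3.108, 0.0]
wrist_force: [0.8, 0.3, 2.7]
opening: 0.002
grasp_force: 1.1
clock: 4.1
position: [0.4836, 0.007, 0.1929]
ee_rot: [0.458, 3.108, 0.0]
wrist_force: [0.7, -0.9, 1.6]
opening: -0.0
grasp_force: 0.8
clock: 4.35
position: [0.4836, 0.007, 0.1919]
ee_rot: [0.458, 3.108, 0.0]
wrist_force: [1.4, -0.6, 1.8]
opening: 0.001
grasp_force: 0.7
```

```bash
python3 -m creep '{"slide":[[0,0,-0.5],[0,0,0],[0,0,0]],"twist":[0,0,0],"hand":[0,0,0]}' | grep -E "pos|wrist|clock"
python3 -m creep '{"slide":[[0,0,-0.5],[0,0,0],[0,0,0]],"twist":[0,0,0],"hand":[0,0,0]}' | grep -E "pos|wrist|clock"
```

```text
clock: 4.6
position: [0.4836, 0.007, 0.1914]
wrist_force: [0.0, 0.3, 2.4]
clock: 4.85
position: [0.4836, 0.007, 0.1911]
wrist_force: [1.1, -1.4, 5.2]
```

```bash
python3 -m creep '{"slide":[[0,0,-0.5],[0,0,0],[0,0,0]],"twist":[0,0,0],"hand":[0,0,0]}' | grep -E "pos|wrist|clock"
```

```text
clock: 5.1
position: [0.4836, 0.007, 0.1907]
wrist_force: [-0.4, -1.0, 6.3]
```

The force has climbed well past the steady 3 N, so the green stop is reached. Lifting and moving to yellow.

```bash
python3 -m creep '{"slide":[[0,0,5],[0,0,25],[6,31,0],[6,31,0],[6,31,0],[6,31,0],[5,31,0],[0,0,0]],"twist":[0,0,0,0,0,0,0,0],"hand":[0,0,0,0,0,0,0,0]}'  | grep -E "pos|wrist|clock"
python3 -m creep '{"slide":[[0,0,0],[0,0,0]],"twist":[0,0],"hand":[0,0]}'  | grep -E "pos|wrist|clock"
```

```text
clock: 5.77
position: [0.5124, 0.1665, 0.2201]
wrist_force: [-1.1, -0.6, -0.1]
clock: 5.93
position: [0.5119, 0.1617, 0.22]
wrist_force: [0.1, 0.3, 0.5]
```

Run:
```python
from h import *
a=snapshot("scene");w=snapshot("wrist")
cv2.imwrite("pics/c2.png",np.hstack([cv2.resize(a[130:250,160:320],(400,300)),cv2.resize(w,(400,300))])[:,:,::-1])
```

```text
(no output)
```

View pics/c2.png

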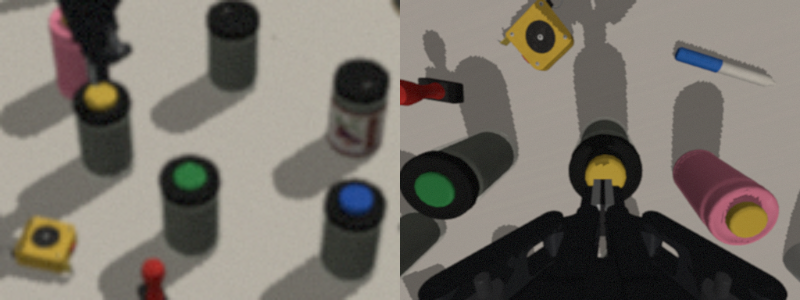

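The tips are over yellow (100,92 left; 603,180 right), the pink decoy is off to the side, and the green jar is unmoved. The stop should be near TCP z ≈ 0.191.

```bash
f(){ grep -E "pos|wrist|clock"; }
python3 -m creep '{"slide":[[0,0,-10],[0,0,-8],[0,0,-4],[0,0,0],[0,0,0]],"twist":[0,0,0,0,0],"hand":[0,0,0,0,0]}' |f
python3 -m creep '{"slide":[[0,0,-1],[0,0,-1],[0,0,-1],[0,0,0],[0,0,0]],"twist":[0,0,0,0,0],"hand":[0,0,0,0,0]}' |f
python3 -m creep '{"slide":[[0,0,-1],[0,0,-1],[0,0,-1],[0,0,0],[0,0,0]],"twist":[0,0,0,0,0],"hand":[0,0,0,0,0]}' |f
```

```text
clock: 6.45
position: [0.5124, 0.1617, 0.1979]
wrist_force: [0.9, -0.8, -0.4]
clock: 6.87
position: [0.5126, 0.162, 0.1956]
wrist_force: [-0.1, -0.4, 1.3]
clock: 7.28
position: [0.5126, 0.162, 0.1924]
wrist_force: [0.6, -0.1, 2.0]
```

```bash
f(){ grep -E "pos|wrist|clock"; }
python3 -m creep '{"slide":[[0,0,-0.5],[0,0,-0.5],[0,0,0],[0,0,0]],"twist":[0,0,0,0],"hand":[0,0,0,0]}' |f
python3 -m creep '{"slide":[[0,0,-0.5],[0,0,0],[0,0,0]],"twist":[0,0,0],"hand":[0,0,0]}' |f
```

```text
clock: 7.62
position: [0.5126, 0.162, 0.1915]
wrist_force: [0.6, 0.1, 3.2]
clock: 7.87
position: [0.5127, 0.162, 0.1911]
wrist_force: [1.0, 0.0, 5.0]
```

```bash
f(){ grep -E "pos|wrist|clock"; }
python3 -m creep '{"slide":[[0,0,-0.5],[0,0,0],[0,0,0]],"twist":[0,0,0],"hand":[0,0,0]}' |f
```

```text
clock: 8.12
position: [0.5126, 0.162, 0.1908]
wrist_force: [-0.4, -0.7, 5.7]
```

Yellow is at its stop. On to blue.

```bash
f(){ grep -E "pos|wrist|clock"; }
python3 -m creep '{"slide":[[0,0,5],[0,0,25],[5,-32,0],[5,-32,0],[5,-32,0],[5,-32,0],[5,-32,0],[5,-32,0]],"twist":[0,0,0,0,0,0,0,0],"hand":[0,0,0,0,0,0,0,0]}'  |f
python3 -m creep '{"slide":[[5,-32,0],[5,-32,0],[5,-32,0],[5,-31,0],[0,0,0],[0,0,0],[0,0,0]],"twist":[0,0,0,0,0,0,0],"hand":[0,0,0,0,0,0,0]}'  |f
python3 - <<'E'
from h import *
a=snapshot("scene");w=snapshot("wrist")
cv2.imwrite("pics/c3.png",np.hstack([cv2.resize(a[140:260,220:380],(400,300)),cv2.resize(w,(400,300))])[:,:,::-1])
E
```

```text
clock: 8.78
position: [0.5421, -0.0314, 0.2201]
wrist_force: [0.8, 0.1, -0.5]
clock: 9.37
position: [0.562, -0.1566, 0.2198]
wrist_force: [0.4, 0.4, 0.3]
```

View pics/c3.png

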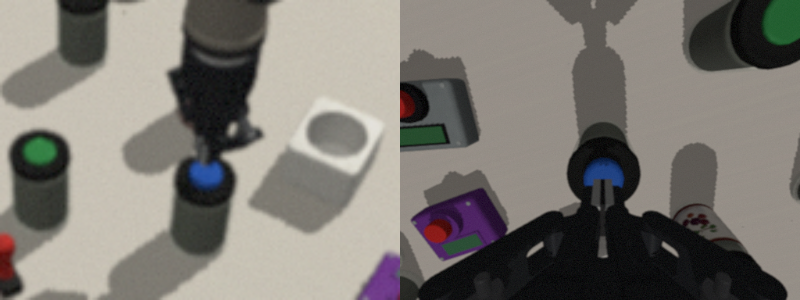

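The tips are over blue (205,172 left; 603,180 right), about 2 mm short in x.

```bash
f(){ grep -E "pos|wrist|clock"; }
python3 -m creep '{"slide":[[2,0,-10],[0,0,-8],[0,0,-4],[0,0,0],[0,0,0]],"twist":[0,0,0,0,0],"hand":[0,0,0,0,0]}' |f
python3 -m creep '{"slide":[[0,0,-1],[0,0,-1],[0,0,-1],[0,0,0],[0,0,0]],"twist":[0,0,0,0,0],"hand":[0,0,0,0,0]}' |f
python3 -m creep '{"slide":[[0,0,-1],[0,0,-1],[0,0,-1],[0,0,0],[0,0,0]],"twist":[0,0,0,0,0],"hand":[0,0,0,0,0]}' |f
python3 -m creep '{"slide":[[0,0,-0.5],[0,0,-0.5],[0,0,0],[0,0,0]],"twist":[0,0,0,0],"hand":[0,0,0,0]}' |f
```

```text
clock: 9.88
position: [0.5644, -0.1566, 0.1979]
wrist_force: [0.1, -0.6, 1.1]
clock: 10.3
position: [0.5646, -0.1571, 0.1956]
wrist_force: [-0.4, -0.2, 0.5]
clock: 10.72
position: [0.5646, -0.1571, 0.1924]
wrist_force: [0.6, 0.1, 3.2]
clock: 11.05
position: [0.5646, -0.157, 0.1914]
wrist_force: [0.6, 0.6, 2.7]
```

```bash
f(){ grep -E "pos|wrist|clock"; }
python3 -m creep '{"slide":[[0,0,-0.5],[0,0,0],[0,0,0]],"twist":[0,0,0],"hand":[0,0,0]}' |f
python3 -m creep '{"slide":[[0,0,-0.5],[0,0,0],[0,0,0]],"twist":[0,0,0],"hand":[0,0,0]}' |f
```

```text
clock: 11.3
position: [0.5646, -0.1571, 0.1911]
wrist_force: [1.0, 0.0, 4.7]
clock: 11.55
position: [0.5646, -0.157, 0.1908]
wrist_force: [-1.0, 0.1, 6.1]
```

Blue is at its stop. Now the grey counter's button.

```bash
f(){ grep -E "pos|wrist|clock"; }
python3 -m creep '{"slide":[[0,0,5],[0,0,25],[-20,-33,0],[-20,-33,0],[-20,-33,0],[-20,-33,0],[-20,-33,0],[-22,-36,0]],"twist":[0,0,0,0,0,0,0,0],"hand":[0,0,0,0,0,0,0,0]}'  |f
python3 -m creep '{"slide":[[0,0,0],[0,0,-30],[0,0,-30],[0,0,0],[0,0,0]],"twist":[0,0,0,0,0],"hand":[0,0,0,0,0]}'  |f
python3 - <<'E'
from h import *
a=snapshot("scene");w=snapshot("wrist")
cv2.imwrite("pics/c4.png",np.hstack([cv2.resize(a[210:330,280:440],(400,300)),cv2.resize(w,(400,300))])[:,:,::-1])
E
```

```text
clock: 12.22
position: [0.4416, -0.3583, 0.2201]
wrist_force: [0.6, 0.3, 0.2]
clock: 12.63
position: [0.4422, -0.3567, 0.1592]
wrist_force: [0.0, 0.2, 0.9]
```

View pics/c4.png

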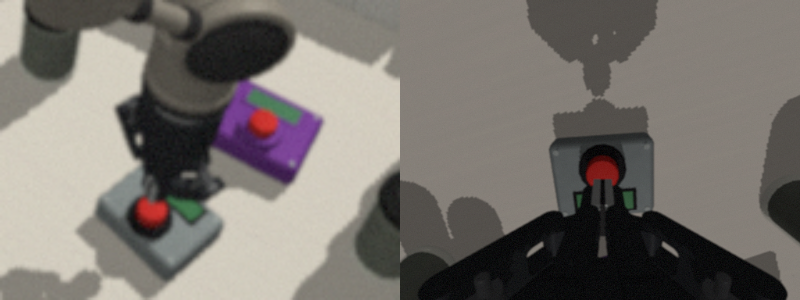

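The tips are over the grey counter's red button (152,210 left; 603,175 right). I'll press about 6 mm and then release.

```bash
f(){ grep -E "pos|wrist|clock"; }
python3 -m creep '{"slide":[[0,0,-10],[0,0,-9],[0,0,-4],[0,0,0],[0,0,0]],"twist":[0,0,0,0,0],"hand":[0,0,0,0,0]}' |f
python3 -m creep '{"slide":[[0,0,-2],[0,0,-2],[0,0,-2],[0,0,-1],[0,0,0],[0,0,0]],"twist":[0,0,0,0,0,0],"hand":[0,0,0,0,0,0]}' |f
```

```text
clock: 13.15
position: [0.4427, -0.3574, 0.1372]
wrist_force: [0.2, -0.7, -0.1]
clock: 13.65
position: [0.443, -0.3577, 0.1308]
wrist_force: [-0.2, -0.1, 4.0]
```

```bash
f(){ grep -E "pos|wrist|clock"; }
python3 -m creep '{"slide":[[0,0,-1],[0,0,-1],[0,0,-1],[0,0,0],[0,0,0],[0,0,0]],"twist":[0,0,0,0,0,0],"hand":[0,0,0,0,0,0]}' |f
```

```text
clock: 14.15
position: [0.443, -0.3577, 0.1279]
wrist_force: [-0.2, 0.2, 7.6]
```

7.6 N means it is pressed well past 3 mm. Releasing, then checking.

```bash
f(){ grep -E "pos|wrist|clock"; }
python3 -m creep '{"slide":[[0,0,3],[0,0,5],[0,0,20],[0,0,30],[0,0,40],[-10,-20,40],[-10,-20,0],[0,0,0]],"twist":[0,0,0,0,0,0,0,0],"hand":[0,0,0,0,0,0,0,0]}' |f
python3 - <<'E'
from h import *
o=cv2.imread("pics/a.png")[:384,:,::-1];a=snapshot("scene")
c=lambda i:cv2.resize(i[130:320,160:400],(400,316))
cv2.imwrite("pics/c5.png",np.hstack([c(o),c(a)])[:,:,::-1])
for n,(lo,hi) in {"green":(50,85),"yellow":(15,35),"blue":(105,130),"red":(0,8)}.items():
  u,v={"green":(235,199),"yellow":(200,168),"blue":(302,209),"red":(340,293)}[n]
  for im in(o,a):
    m=cv2.inRange(cv2.cvtColor(np.ascontiguousarray(im),cv2.COLOR_RGB2HSV),(lo,110,60),(hi,255,255))
    k,l,st,q=cv2.connectedComponentsWithStats(m);i=1+np.argmin(np.hypot(*(q[1:]-[u,v]).T));print(n,q[i].round(1),st[i][4])
E
```

```text
clock: 14.82
position: [0.4227, -0.3989, 0.2642]
wrist_force: [0.0, 0.6, -0.3]
green [235.5 198.9] 120
green [235.4 200.1] 127
yellow [199.9 167.7] 129
yellow [200.4 169.3] 116
blue [302.1 208.9] 138
blue [301.4 211. ] 112
red [340.5 293.5] 127
red [340.4 293.8] 137
```

View pics/c5.png

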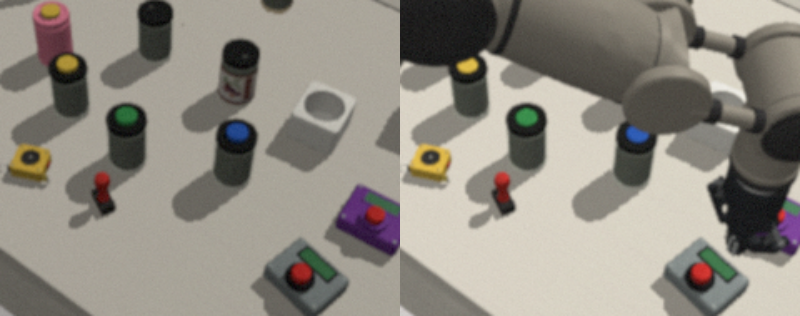

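The lid buttons sit lower in the picture than at the start, the red button has sprung back, and everything visible is still in place. The arm is clear of everything.

```bash
python3 -c "
from cell import *
print(close_job())"
```

```text
the job is handed in; nothing more can be done
None
```

I pressed the green, yellow and blue lid buttons to their stops in that order (about 6 N each), then pressed the counter's red button about 6 mm and let it spring back, and handed the job in at about 15 s; the jars I could see in the last picture had not moved, though the arm hid a few bystanders.

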